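# Zero the transmission meter and hold the amber plate in its beam

## Robot

A 6-joint arm with a two-finger parallel gripper is mounted at the origin on a cart in front of the work surface, level with it; the furniture and walls round the work are solid. World frame = base frame: x ahead of the robot, y to its left, z up, the work surface at z = 0. Lengths are in mm, angles in rad, forces in N, time in s.
With the tool pointing down it reaches from about 400 to 925 mm from the base axis. Payload 12.5 kg.
Tool frame: the origin (TCP) lies at the very end of the fingers, on their centre line; the grasp point (between the pads) lies 19 mm behind it; z points along the fingers, y is the line along which they close (so a half turn about z gives the same grasp; the last joint's range is limited). The gripper opens to 95 mm and grips with 3 to 60 N. Pads are 20 mm wide; open, the fingers measure 119 mm over their backs; the gripper's body (75 mm by 180 mm) begins 59 mm behind the grasp point.
Start: joints at [-1.245, 0.491, 1.559, -0, 1.092, -0.106], TCP at [261.591, -567.644, 191.561] pointing down, gripper open.
Joint ranges: [-3.1, 3.1], [-0.84, 2.19], [0.05, 2.79], [-1.13, 4.28], [0.06, 2.93], [-2.69, 2.69]. Speed limits (rad/s): [2.22, 2.22, 2.79, 3.14, 3.14, 3.14].

## Interface

Orientations are given as [roll, pitch, yaw] about the fixed x, y, z axes, in that order (R = Rz(yaw) Ry(pitch) Rx(roll)).
In Python, from cell import state, read_camera, camera_info, job_done gives the robot as it stands.
- The arm moves only by the shell command python3 -m handwheel 'ROWS'. ROWS is a JSON list of rows, 1 to 5 of them, each of 5 numbers: dx, dy, dz in mm, then a turn about the tool's z in rad, then the opening from 0.0 (shut) to 1.0 (fully open); each row is the pose to reach, as a shift and turn from the pose commanded when the command began, along the tool's axes at that moment; what a row does not reach only later rows make up. A row lasts 1/12 s, in which the tool goes at most 41.7 mm and 0.125 rad, less where a joint would pass 70% of its speed; a pose out of reach is approached as far as the arm can. The fingers move at their own pace and stop on an object; the grip force is fixed at half the most. Time passes only in rows, so rows that do not move let the fingers close. It prints the time, the measured TCP pose, the force, the opening and the grip force at its end.
- state(): the state, without advancing time (a new reading comes with each control period).
- read_camera(name): name is "side" or "top"; returns (picture, depth): 400x640x3 uint8, red, green, blue; 400x640 float32, mm along the optical axis (not along the pixel's ray), 0 where there is no reading.
- camera_info(name): a dict with "vertical_fov" (degrees; the focal length in pixels is half the picture's height over the tangent of half this angle, whatever the lens; pixels are square), "cx", "cy" (the principal point, pixels), "dist_coeffs" ([k1, k2, p1, p2, k3] as OpenCV has them; the pictures are not rectified), "origin" and "attitude" of the camera in the world. Camera axes: x right, y down, z forward; pixel columns grow to the right and rows downward; lengths in mm; the calibration is good to about 2 mm. A picture is of the moment at which its call begins. camera_info takes no time and is no camera call.
- job_done(): hands the job in; it is judged then, once.
The state is a dict: "t": time; "joints": joint angles; "qvel": joint speeds; "tau": joint torques, N m; "eef_pos": TCP position; "tcp_rot": TCP orientation; "ft_force": force on the tool from outside, world axes, zero at the start; "moment": the same for the moment, N m; "opening": opening from 0.0 (shut) to 1.0 (fully open); "grip_force": force on a finger pad.
Only numpy, scipy, OpenCV 4.12 (cv2) and the standard library are available. Lean on these libraries where they do the work, as an engineer would, in place of code of your own. Each camera call takes 0.05 s, during which the arm holds its last target. There are 200 camera calls.

## Task

Check the amber glass test plate in the light-transmission meter. First, with the slot empty and all plates still in their stand, zero the meter by pressing its red plunger fully down to the stop and letting it spring back; then take the amber plate by its frosted top, pass it foot first down through the slot in the aluminium light guard and hold it there upright and still, so that it covers the light beam without standing on the floor of the gap. Finish while still holding it in the slot, and leave the other plates in the stand and the beaker and petri dish alone.

Things in the scene. Friction and masses are not known exactly. Their poses are not given: they have to be found in the camera images.
- meter: Light-transmission meter, fixed; base 170 (x, to its rear) x 250 (y, to its left) x 22 mm, origin under its centre. Left half (y +55): white lamp and detector blocks 28 mm apart, bridged by a aluminium light guard 96 x 108 x 16 mm, top z 108; the gap below is open front and rear, floor z 22. Right half (y -70): white console, top z 61, sloping display in front, red zero plunger behind it.
- slot_mouth (a point): Centre of the slot's mouth in the top face of the light guard (z = 108 mm of the meter). The slot goes straight down through the 16 mm guard; it is 46 mm long along the point's x and 12 mm wide along its y, with a 4 mm bevel round the mouth; axes as the meter's.
- beam (a point): Centre of the level light beam (along the meter's y, about 15 mm thick) in the gap, 46 mm below the slot mouth and 40 mm above the floor of the gap; axes as the meter's.
- zero_plunger (a joint): Travel of the zero plunger in m: 0 = up, 0.008 = down on its stop. It moves straight down, needs about 1.2 N to start and 3.6 N at the stop, and springs back up.
- plunger_top (a point): Centre of the top of the plunger's red mushroom head, 25 mm across; 82.5 mm above the worktop when up, at x = +40, y = -70 mm of the meter; the point moves with the plunger.
- plate_stand: Beech stand fixed on the worktop, 60 (its x) x 200 (its y) x 40 mm, origin under its centre; three slots in a row along y at -63, 0 and +63 mm, 30 mm deep, in each of which one plate stands with its width along the row and 1.5 mm play all round.
- amber_plate: The amber (orange-brown) glass test plate, 44 mm wide (its x), 10 mm thick (its y), 130 mm high (its z), 0.13 kg; origin at the centre of its foot. The lowest 7 mm are narrowed to 42 x 7.6 mm as a lead-in; the top 36 mm are frosted for the fingers. Alike either way round (half turn about z). In the stand its foot is 10 mm above the worktop.
- green_plate: Green plate of the same shape and size, origin at the centre of its foot; stays in the stand.
- blue_plate: Blue plate of the same shape and size, origin at the centre of its foot; stays in the stand.
- beaker: Empty glass beaker 72 x 75 x 94 mm standing behind the meter, origin under its centre; a bystander.
- petri: Glass petri dish 66 mm across, 32 mm high, on the worktop beyond the gap between meter and stand, origin under its centre; a bystander.

How it is judged:
By the outcome, as a careful person would: the job done as asked, in the order asked, and still so for the second after the job is handed in, while the arm keeps its last pose, push and grip.
It also fails if it takes over 58 s, if anything falls off the work surface, if the arm or the gripper's body presses on something with over 40 N, if the wrist force passes 120 N, or if a joint passes its speed limit or range.

## Working session

There is one attempt and no reset: what is moved stays moved. The work goes in short steps, Python scripts to look and compute and a shell command to move; the robot and the scene stay as the last step left them, time stands still between calls to the robot, and variables do not carry over. Pictures are saved under pics/ and viewed, at most 10 in all, crops included, and the job is handed in when it is done.

```bash
ls; mkdir -p pics; cat > h.py <<'E'
import numpy as np,cv2
from cell import state,read_camera,camera_info,job_done
from scipy.spatial.transform import Rotation as R
def world(name,dep,pix):
    ci=camera_info(name);f=200/np.tan(np.radians(ci["vertical_fov"])/2)
    K=np.array([[f,0,ci["cx"]],[0,f,ci["cy"]],[0,0,1]])
    u=cv2.undistortPoints(np.array(pix,float).reshape(-1,1,2),K,np.array(ci["dist_coeffs"],float)).reshape(-1,2)
    d=np.array(dep,float).reshape(-1,1)
    c=np.c_[u,np.ones(len(u))]*d
    return c@R.from_euler('xyz',ci["attitude"]).as_matrix().T+np.array(ci["origin"])
def cloud(name,d):
    v,u=np.mgrid[:400,:640]
    w=world(name,d.ravel(),np.c_[u.ravel(),v.ravel()]).reshape(400,640,3)
    w[d==0]=np.nan
    return w
E
python3 - <<'E'
from h import *
for n in("side","top"):
    p,d=read_camera(n);cv2.imwrite(f"pics/{n}0.png",p[:,:,::-1]);np.savez(f"{n}0.npz",p=p,d=d)
    print(n,camera_info(n))
print(state())
E
```

```text
pics
side {'vertical_fov': 47.186014651200885, 'cx': 320.7168195965679, 'cy': 195.70837233533243, 'dist_coeffs': array([-0.1068693,  0.       ,  0.       ,  0.       ,  0.       ]), 'origin': array([  690.60005353, -1054.73776773,   464.70556874]), 'attitude': array([-1.93363733e+00, -2.78452739e-04,  6.02822401e-02])}
top {'vertical_fov': 53.550302098488615, 'cx': 327.79307677333946, 'cy': 193.44277118284822, 'dist_coeffs': array([-0.01965327,  0.        ,  0.        ,  0.        ,  0.        ]), 'origin': array([ 424.74331575,  -54.15553499, 1183.44997913]), 'attitude': array([-2.94253031,  0.01434378, -1.58373835])}
{'t': 0.1, 'joints': array([-1.24459753e+00,  4.91497486e-01,  1.55938257e+00, -8.20321614e-06,
        1.09168953e+00, -1.05607378e-01]), 'qvel': array([-0.00096309, -0.00018565, -0.00344443, -0.00140468, -0.00107574,
       -0.00222057]), 'tau': array([ 3.45285844e-03, -6.13622618e+01, -2.58603662e+01,  6.94039883e-02,
        4.70371626e-02, -5.31223816e-05]), 'eef_pos': array([ 261.50974519, -567.40468555,  191.02335309]), 'tcp_rot': array([-3.14062040e+00, -9.57437744e-05,  4.31809915e-01]), 'ft_force': array([-0.20622856,  0.40220678, -0.31644016]), 'moment': array([ 0.00130062,  0.04940787, -0.02002405]), 'grip_force': 0.0, 'opening': 1.0012762338274062}
```

View pics/top0.png

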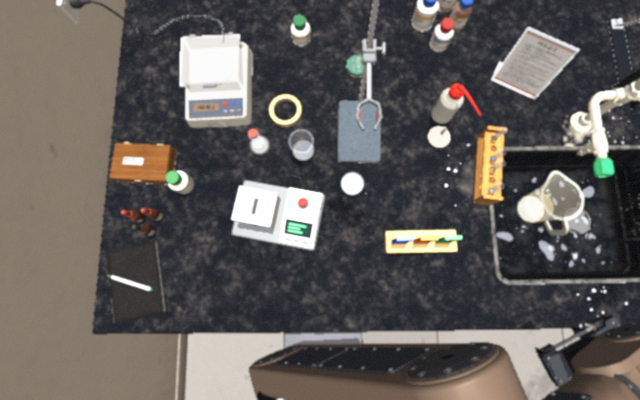

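View pics/side0.png

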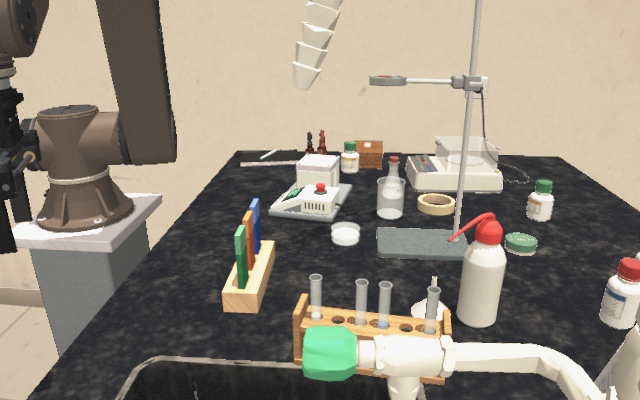

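The top view shows the meter around (278,215), with its slot near (255,206) and the plunger at (303,203). The stand is at (421,241) with amber in the middle; the beaker is at (301,145) and the petri dish at (352,184). Next I'll measure them.

```bash
python3 - <<'E'
from h import *
z=np.load("top0.npz");p,d=z["p"],z["d"];w=cloud("top",d)
hsv=cv2.cvtColor(p,cv2.COLOR_RGB2HSV).astype(int)
def rep(n,m):
    q=w[m];print(n,len(q),"mean",np.nanmean(q,0).round(1),"med",np.nanmedian(q,0).round(1))
    return q
H,S,V=[hsv[...,i] for i in range(3)]
v,u=np.mgrid[:400,:640]
def box(a,b,c,e):return (u>=a)&(u<=b)&(v>=c)&(v<=e)
# worktop
rep("table",box(330,370,210,250))
rep("plunger",box(295,312,195,212)&((H<8)|(H>172))&(S>120)&(w[...,2]>72))
def rect(n,m):
    q=w[m];r=cv2.minAreaRect(q[:,:2].astype(np.float32));print(n,len(q),r,np.nanmedian(q[:,2]))
rect("guardtop",box(225,285,180,240)&(abs(w[...,2]-108)<6))
rect("base",box(225,330,175,255)&(abs(w[...,2]-22)<5))
rect("meter all",box(225,330,175,255)&(w[...,2]>17))
rect("console",box(280,330,180,255)&(abs(w[...,2]-61)<4))
s=box(380,465,225,258)
rect("stand",s&(abs(w[...,2]-40)<6)); rect("standall",s&(w[...,2]>32))
rect("plates",s&(w[...,2]>125))
for n,a,b in(("amber",5,14),("green",40,90),("blue",95,130)):
    m=s&(w[...,2]>110)&(H>=a)&(H<=b)&(S>100);rep(n,m);
    if m.sum()>3: rect(n,m)
rect("beaker",box(285,318,125,163)&(w[...,2]>15));rect("petri",box(338,368,168,200)&(w[...,2]>15))
c=p[170:265,220:470];cv2.imwrite("pics/topc.png",cv2.resize(c[:,:,::-1],None,fx=3.2,fy=3.2,interpolation=cv2.INTER_CUBIC))
ci=camera_info("side");z=np.load("side0.npz");p=z["p"]
c=np.hstack([cv2.resize(p[190:320,210:290],None,fx=4,fy=4,interpolation=2),cv2.resize(p[140:230,265:365],None,fx=4,fy=4,interpolation=2)[:,:] if 0 else np.zeros((520,400,3),np.uint8)])
k=cv2.resize(p[140:225,265:365],None,fx=4,fy=4,interpolation=2);c[:k.shape[0],320:]=k
cv2.imwrite("pics/sidec.png",c[:,:,::-1])
E
```

```text
table 1681 mean [ 5.514e+02 -1.052e+02  3.000e-01] med [ 5.512e+02 -1.052e+02  4.000e-01]
plunger 49 mean [622.4  30.7  81.5] med [623.   31.6  81.8]
guardtop 1283 ((610.834228515625, 163.5994415283203), (110.02958679199219, 96.65241241455078), 78.39643859863281) 108.01947361639373
base 1314 ((607.5018310546875, 107.12537384033203), (249.2992401123047, 187.1323699951172), 78.59938049316406) 21.95954891272777
meter all 4840 ((607.5762939453125, 107.23532104492188), (249.46975708007812, 187.1596221923828), 78.54515838623047) 58.77274330814282
console 1007 ((609.5257568359375, 35.659141540527344), (99.19792938232422, 108.17071533203125), 78.81377410888672) 60.814996323464584
stand 1097 ((512.6688842773438, -305.8455505371094), (60.42146301269531, 202.35731506347656), 0.14464475214481354) 40.00745841501998
standall 1505 ((512.6688842773438, -305.8455505371094), (60.42146301269531, 202.35731506347656), 0.14464475214481354) 41.04255081280803
plates 229 ((512.552978515625, -305.0267028808594), (169.20199584960938, 10.330772399902344), 89.81634521484375) 139.85363021875446
amber 3 mean [ 509.4 -283.5  124. ] med [ 509.  -283.5  120.6]
green 12 mean [ 508.5 -353.6  121.9] med [ 507.8 -351.   120.2]
green 12 ((507.9338684082031, -356.515625), (20.16664695739746, 3.330051898956299), 79.84353637695312) 120.1501978981787
blue 11 mean [ 507.8 -231.7  115.7] med [ 507.5 -230.9  115.2]
blue 11 ((507.4005432128906, -234.94996643066406), (28.977134704589844, 2.849961519241333), 83.2529067993164) 115.20450691544033
beaker 430 ((801.6848754882812, 35.664306640625), (69.44824981689453, 70.20626831054688), 64.55720520019531) 61.930421812678105
petri 390 ((689.673828125, -111.66624450683594), (62.81790542602539, 64.705078125), 86.9414291381836) 31.821627592156005
```

View pics/topc.png

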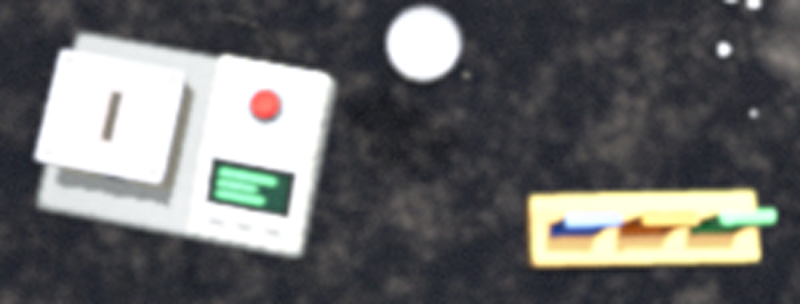

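View pics/sidec.png

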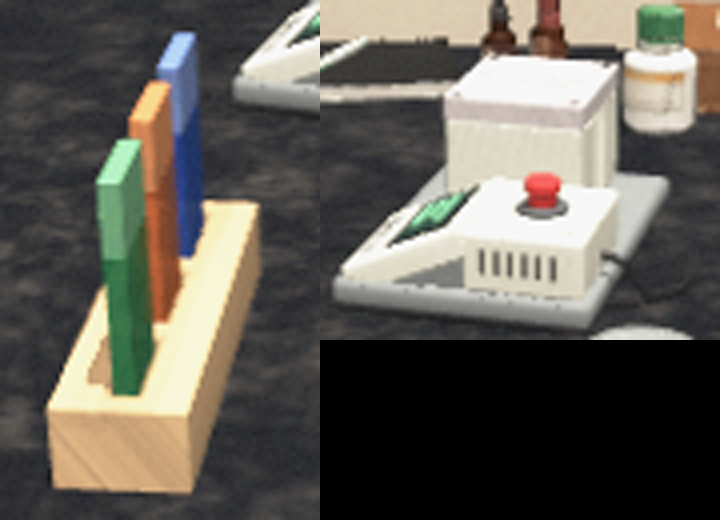

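The crops confirm the layout: slot centre near top pixel (255,206), plunger near (303,203), and the plate row parallel to the stand with amber in the middle. Next I'll refine these with subpixel ray-plane intersections.

```bash
cat >> h.py <<'E'
def onplane(name,pix,z):
    a=world(name,np.zeros(len(pix)),pix);b=world(name,np.ones(len(pix)),pix)-a
    return a+b*((z-a[:,2:])/b[:,2:])
def to(x,y,z,yaw=None):
    s=state();M=R.from_euler('xyz',[np.pi,0,s["tcp_rot"][2]]).as_matrix()
    t=M.T@(np.array([x,y,z])-s["eef_pos"])
    print("at",s["eef_pos"].round(1),s["tcp_rot"].round(4),"shift",t.round(1),"turn",None if yaw is None else round((s["tcp_rot"][2]-yaw+np.pi)%(2*np.pi)-np.pi,4))
E
cat > meas.py <<'E'
from h import *
def slot(p):
    g=p[192:222,243:267].astype(float).mean(2)
    wt=np.clip(200-g,0,None);wt[wt<15]=0
    n,l,st,c=cv2.connectedComponentsWithStats((wt>0).astype(np.uint8))
    k=1+np.argmax(st[1:,4]);m=l==k;v,u=np.nonzero(m);q=onplane("top",np.c_[u+243,v+192],108);W=wt[m]
    c=(q*W[:,None]).sum(0)/W.sum();C=np.cov(q[:,:2].T,aweights=W);e,E=np.linalg.eigh(C)
    a=E[:,1]*np.sign(E[0,1]);print("slot",c.round(1),"ang",np.degrees(np.arctan2(a[1],a[0])).round(2),"len",np.sqrt(12*e).round(1),len(q))
def plunger(name,p,b,z):
    h=cv2.cvtColor(p,cv2.COLOR_RGB2HSV).astype(int);m=((h[...,0]<8)|(h[...,0]>172))&(h[...,1]>110)
    k=np.zeros_like(m);k[b[0]:b[1],b[2]:b[3]]=1;m&=k
    v,u=np.nonzero(m);q=onplane(name,np.c_[u,v],z);print("plunger",name,len(q),q.mean(0).round(1),q.max(0)-q.min(0))
if __name__=="__main__":
    p=np.load("top0.npz")["p"];slot(p);plunger("top",p,(193,214,293,314),80.5)
    d=np.load("top0.npz")["d"];w=cloud("top",d)
    m=(abs(w[...,2]-108)<4);m[:,:225]=0;m[:,290:]=0
    q=w[m][:,:2];print("guard centre via ppl",np.array(cv2.minAreaRect(q.astype(np.float32))[0]))
    g=p[192:222,243:267].astype(int).mean(2);print(g[::2].astype(int))
    o=np.array([597.5,107.8]);to(623.5,31,130,np.pi/2)
E
python3 meas.py
```

```text
slot [610.  161.6 108. ] ang -11.58 len [ 6.2 39.7] 37
plunger top 53 [622.6  30.8  80.5] [20.28672005 19.83872876  0.        ]
guard centre via ppl [828.99865723 180.16523743]
[[255 255 255 255 255 255 255 255 255 255 255 255 255 255 255 255 255 255
  255 255 255 255 255 255]
 [255 255 255 255 255 255 255 255 255 255 255 255 255 254 254 255 255 255
  255 255 255 255 255 255]
 [255 255 255 255 255 255 255 255 255 255 255 255 255 255 255 255 255 255
  255 255 255 255 255 255]
 [255 255 255 255 255 255 255 255 255 255 255 247 228 226 237 249 254 255
  255 255 255 255 255 255]
 [255 255 255 255 255 255 255 255 255 255 253 215 153 135 175 241 255 255
  255 255 255 255 255 255]
 [255 255 255 255 255 255 255 255 255 255 239 177 138 150 213 254 255 255
  255 255 255 255 255 255]
 [255 255 255 255 255 255 255 255 255 253 220 154 132 174 241 255 255 255
  255 255 255 255 255 255]
 [255 255 255 255 255 255 255 255 255 243 185 135 141 205 254 255 255 255
  255 255 255 255 255 255]
 [255 255 255 255 255 255 255 255 254 223 153 128 171 241 255 255 255 255
  255 255 255 255 255 255]
 [255 255 255 255 255 255 255 255 244 187 135 138 201 253 255 255 255 255
  255 255 255 255 255 255]
 [255 255 255 255 255 255 255 254 228 166 134 162 231 255 255 255 255 255
  255 255 255 255 255 255]
 [255 255 255 255 255 255 255 255 252 245 236 240 253 255 255 255 255 255
  255 255 255 255 255 255]
 [255 255 255 255 255 255 255 255 255 255 255 255 255 255 255 255 255 255
  255 255 255 255 255 255]
 [255 255 255 255 255 255 255 255 255 255 255 255 255 255 255 255 255 255
  255 255 255 255 255 255]
 [255 255 255 255 255 255 255 255 255 255 255 255 255 255 255 255 255 255
  255 255 255 255 255 255]]
at [ 261.5 -567.4  191. ] [-3.1406e+00 -1.0000e-04  4.3180e-01] shift [ 579.2 -392.    61. ] turn -1.139
```

```bash
python3 -m handwheel '[[32,-22,0,0,0],[65,-44,0,0,0],[98,-66,0,0,0],[131,-88,0,0,0],[164,-110,0,0,0]]'
python3 -m handwheel '[[33,-22,0,0,0],[66,-44,0,0,0],[99,-67,0,0,0],[132,-89,0,0,0],[165,-112,0,0,0]]'
python3 -m handwheel '[[33,-22,0,0,0],[66,-44,0,0,0],[99,-67,0,0,0],[132,-89,0,0,0],[165,-112,0,0,0]]'
python3 -m handwheel '[[30,-20,10,0,0],[60,-40,20,0,0],[85,-58,30,0,0],[85,-58,40,0,0],[85,-58,40,0,0]]'
python3 -c "from h import *;to(623.3,31.5,100,np.pi/2)"
```

```text
t: 0.52
eef_pos: [364.9, -397.4, 191.3]
tcp_rot: [-3.141, 0.0, 0.431]
ft_force: [1.5, -0.0, 0.3]
opening: 0.708
grip_force: 0.0
t: 0.93
eef_pos: [468.1, -226.5, 191.4]
tcp_rot: [-3.142, 0.0, 0.432]
ft_force: [0.9, -1.1, -0.2]
opening: 0.356
grip_force: 0.0
t: 1.35
eef_pos: [571.1, -55.6, 191.4]
tcp_rot: [-3.142, 0.0, 0.432]
ft_force: [1.4, -1.5, 0.1]
opening: 0.023
grip_force: 0.0
t: 1.77
eef_pos: [622.6, 32.1, 148.9]
tcp_rot: [-3.14, 0.004, 0.434]
ft_force: [-0.9, 0.2, -0.5]
opening: 0.007
grip_force: 0.0
at [622.6  32.1 148.9] [-3.1399  0.0035  0.4343] shift [ 0.4  0.9 48.9] turn -1.1365
```

```bash
python3 -m handwheel '[[0.5,1,15,0,0],[0.5,1,30,0,0],[0.5,1,45,0,0],[0.5,1,60,0,0],[0.5,1,60,0,0]]'
python3 -m handwheel '[[0,0,2,0,0],[0,0,4,0,0],[0,0,6,0,0],[0,0,8,0,0],[0,0,8,0,0]]'
python3 - <<'E'
from h import *
p,d=read_camera("side");c=cv2.resize(p[110:240,250:390],None,fx=4,fy=4,interpolation=2)
cv2.imwrite("pics/s1.png",c[:,:,::-1]);to(623,32,74.5)
E
```

```text
t: 2.18
eef_pos: [622.6, 28.8, 89.4]
tcp_rot: [-3.14, 0.004, 0.431]
ft_force: [-0.2, 0.2, -0.1]
opening: 0.007
grip_force: 0.0
t: 2.6
eef_pos: [624.3, 29.9, 83.7]
tcp_rot: [3.141, -0.0, 0.432]
ft_force: [-0.1, 0.8, -0.1]
opening: 0.004
grip_force: 0.0
at [624.3  29.9  83.8] [ 3.1414e+00 -2.0000e-04  4.3180e-01] shift [-0.3 -2.4  9.3] turn None
```

View pics/s1.png

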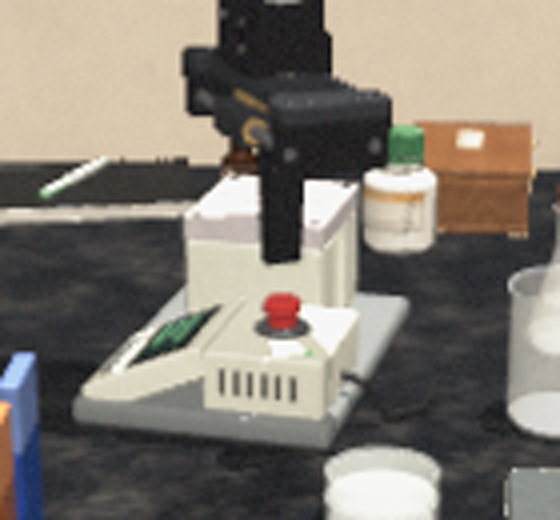

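The side crop shows the closed fingertip at about (320,175) in the full picture, some 8 px above the plunger top at (320,184). That is more than the reported z suggests, so I'll check the depth.

```bash
python3 - <<'E'
from h import *
to(623,32,74.5)
p,d=read_camera("side");w=cloud("side",d)
for v in range(150,192,3): print(v,w[v,320].round(0),p[v,320])
ci=camera_info("side");f=200/np.tan(np.radians(ci["vertical_fov"])/2)
K=np.array([[f,0,ci["cx"]],[0,f,ci["cy"]],[0,0,1]]);M=R.from_euler('xyz',ci["attitude"])
for P in([624,30,84],[624,30,82.5]):
    c=M.inv().apply(np.array(P)-ci["origin"]);print(cv2.projectPoints(c.reshape(1,1,3),np.zeros(3),np.zeros(3),K,ci["dist_coeffs"])[0])
p,d=read_camera("top");w=cloud("top",d)
m=(w[...,2]>76)&(w[...,2]<105);m[:,:293]=0;m[:,316:]=0;m[:190]=0;m[216:]=0;print(m.sum(),w[m].mean(0))
E
python3 -m handwheel '[[0,0,0,0,0],[0,0,0,0,0]]'
```

```text
at [624.3  29.9  83.8] [ 3.1414e+00 -2.0000e-04  4.3180e-01] shift [-0.3 -2.4  9.3] turn None
150 [629. -58. 195.] [33 33 32]
153 [629. -58. 189.] [31 28 27]
156 [624.  15. 161.] [37 39 37]
159 [624.  18. 152.] [35 32 33]
162 [624.  21. 144.] [31 32 34]
165 [624.  22. 136.] [40 38 39]
168 [624.  19. 129.] [37 37 38]
171 [624.  21. 121.] [33 30 34]
174 [624.  27. 111.] [36 37 37]
177 [619. 105.  77.] [216 210 188]
180 [619. 104.  69.] [218 215 194]
183 [623.  39.  83.] [218 124 112]
186 [624.  21.  81.] [214  68  64]
189 [624.  21.  73.] [153  49  47]
[[[320.22585641 183.84891275]]]
[[[320.22591405 184.41188234]]]
0 [nan nan nan]
t: 2.92
eef_pos: [624.3, 30.0, 83.6]
tcp_rot: [3.141, -0.0, 0.432]
ft_force: [-0.8, 0.5, 0.4]
opening: 0.006
grip_force: 0.0<stdin>:10: RuntimeWarning: Mean of empty slice.
  ret = um.true_divide(
```

```bash
python3 -m handwheel '[[0,-1,2,0,0],[0,-2,4,0,0],[0,-2,4,0,0],[0,-2,4,0,0]]'
python3 -m handwheel '[[0,0,1,0,0],[0,0,2,0,0],[0,0,3,0,0],[0,0,3,0,0],[0,0,3,0,0]]'
python3 -c "
from h import *
p,d=read_camera('side');w=cloud('side',d)
for v in range(165,195,2): print(v,w[v,320].round(0),p[v,320])
print(state()['ft_force'])"
```

```text
t: 3.25
eef_pos: [623.3, 31.9, 79.3]
tcp_rot: [-3.142, 0.0, 0.432]
ft_force: [-0.0, -0.5, -0.3]
opening: 0.004
grip_force: 0.0
t: 3.67
eef_pos: [623.4, 31.7, 76.5]
tcp_rot: [3.142, 0.0, 0.432]
ft_force: [0.3, 0.9, 0.5]
opening: 0.003
grip_force: 0.0
165 [624.  25. 135.] [35 34 34]
167 [624.  21. 131.] [35 33 32]
169 [624.  23. 125.] [34 35 36]
171 [624.  18. 122.] [30 32 30]
173 [624.  27. 114.] [35 40 40]
175 [624.  29. 108.] [32 33 33]
177 [624.  27. 103.] [35 31 32]
179 [619. 105.  72.] [209 204 182]
181 [619. 102.  67.] [217 214 191]
183 [623.  35.  84.] [219 125 113]
185 [624.  22.  84.] [199  64  58]
187 [624.  20.  79.] [195  62  58]
189 [624.  26.  72.] [156  49  45]
191 [624.  21.  68.] [187  56  55]
193 [624.  19.  64.] [128 127 124]
[-0.49061804 -0.86755507 -0.39900244]
```

The real tip is about 20 mm above the reported TCP. I'll go down by force feedback.

```bash
python3 -m handwheel '[[0,0,3,0,0],[0,0,6,0,0],[0,0,9,0,0],[0,0,12,0,0],[0,0,12,0,0]]'
python3 -m handwheel '[[0,0,1,0,0],[0,0,2,0,0],[0,0,3,0,0],[0,0,4,0,0],[0,0,4,0,0]]'
python3 -c "
from h import *
p,d=read_camera('side');w=cloud('side',d)
for v in range(175,195,1): print(v,w[v,320].round(0),p[v,320])
cv2.imwrite('pics/s2.png',cv2.resize(p[130:220,260:380],None,fx=4,fy=4,interpolation=2)[:,:,::-1])
print(state()['ft_force'])"
```

```text
t: 4.13
eef_pos: [623.1, 31.8, 63.7]
tcp_rot: [-3.141, 0.001, 0.432]
ft_force: [-0.5, 0.7, -0.1]
opening: 0.004
grip_force: 0.0
t: 4.55
eef_pos: [623.4, 31.8, 60.4]
tcp_rot: [3.142, 0.0, 0.432]
ft_force: [0.5, 0.2, 0.1]
opening: 0.003
grip_force: 0.0
175 [624.  18. 111.] [31 32 34]
176 [624.  25. 107.] [36 36 37]
177 [623.  32. 102.] [39 37 38]
178 [624.  25. 101.] [36 36 38]
179 [624.  25.  99.] [35 30 34]
180 [624.  24.  96.] [34 32 32]
181 [624.  27.  93.] [32 29 29]
182 [624.  27.  90.] [35 34 36]
183 [624.  26.  88.] [33 32 32]
184 [624.  26.  85.] [102  42  42]
185 [624.  24.  83.] [188  58  53]
186 [624.  19.  82.] [214  66  61]
187 [624.  18.  80.] [191  58  55]
188 [624.  21.  76.] [190  59  56]
189 [624.  18.  75.] [155  52  47]
190 [624.  22.  71.] [179  55  51]
191 [624.  27.  66.] [187  60  55]
192 [624.  21.  65.] [121  82  80]
193 [624.  14.  65.] [118 117 116]
194 [624.  17.  62.] [124 120 117]
[-0.19808415 -0.37407755 -0.22975962]
```

```bash
for i in 1; do python3 -m handwheel '[[0,0,1,0,0],[0,0,2,0,0],[0,0,3,0,0],[0,0,3,0,0]]'; done
python3 -m handwheel '[[0,0,1,0,0],[0,0,2,0,0],[0,0,3,0,0],[0,0,3,0,0]]'
python3 -m handwheel '[[0,0,1,0,0],[0,0,2,0,0],[0,0,2,0,0]]'
```

```text
t: 4.93
eef_pos: [623.5, 31.8, 57.5]
tcp_rot: [3.141, -0.0, 0.432]
ft_force: [0.5, 0.2, 0.8]
opening: 0.005
grip_force: 0.8
t: 5.27
eef_pos: [623.5, 31.8, 54.4]
tcp_rot: [3.141, -0.0, 0.432]
ft_force: [0.4, 0.5, 2.4]
opening: 0.001
grip_force: 1.2
t: 5.52
eef_pos: [623.6, 31.8, 52.4]
tcp_rot: [3.141, -0.0, 0.432]
ft_force: [-0.4, -0.8, 3.1]
opening: 0.003
grip_force: 1.5
```

```bash
python3 -m handwheel '[[0,0,1,0,0],[0,0,2,0,0],[0,0,2,0,0]]'
python3 -m handwheel '[[0,0,0.5,0,0],[0,0,1,0,0],[0,0,1,0,0]]'
python3 -m handwheel '[[0,0,0.5,0,0],[0,0,1,0,0],[0,0,1,0,0]]'
```

```text
t: 5.77
eef_pos: [623.6, 31.8, 51.3]
tcp_rot: [3.141, -0.001, 0.432]
ft_force: [-2.8, -0.7, 10.4]
opening: 0.004
grip_force: 5.2
t: 6.02
eef_pos: [623.7, 31.8, 51.1]
tcp_rot: [3.141, -0.001, 0.432]
ft_force: [-4.5, -0.1, 18.6]
opening: 0.003
grip_force: 9.2
t: 6.27
eef_pos: [623.7, 31.8, 51.0]
tcp_rot: [3.141, -0.002, 0.432]
ft_force: [-7.4, 0.3, 27.1]
opening: 0.004
grip_force: 13.1
```

```bash
python3 -m handwheel '[[0,0,-10,0,0],[0,0,-45,0,0],[0,0,-85,0,0],[0,0,-120,0,0.6],[0,0,-140,0,0.6]]'
python3 -m handwheel '[[0,0,0,-0.12,0.6],[0,0,0,-0.24,0.6],[0,0,0,-0.36,0.6],[0,0,0,-0.48,0.6],[0,0,0,-0.6,0.6]]'
python3 -m handwheel '[[0,0,0,-0.12,0.6],[0,0,0,-0.24,0.6],[0,0,0,-0.36,0.6],[0,0,0,-0.48,0.6],[0,0,0,-0.539,0.6]]'
python3 - <<'E'
from h import *
from meas import slot,plunger
to(512.5,-305,190,np.pi/2)
p,d=read_camera("top");plunger("top",p,(193,214,293,314),80.5);w=cloud("side",read_camera("side")[1])
m=(abs(w[...,0]-620)<100)&(abs(w[...,1]-32)<40)&(w[...,2]>120);print("tip z",np.sort(w[m][:,2])[:40:4])
E
```

```text
t: 6.68
eef_pos: [624.1, 31.8, 192.3]
tcp_rot: [3.14, -0.003, 0.432]
ft_force: [-0.0, -0.5, -0.6]
opening: 0.093
grip_force: 0.0
t: 7.1
eef_pos: [623.1, 31.8, 188.1]
tcp_rot: [-3.141, 0.001, 1.038]
ft_force: [-0.1, -0.3, 0.3]
opening: 0.44
grip_force: 0.0
t: 7.52
eef_pos: [623.1, 31.8, 188.0]
tcp_rot: [-3.141, 0.0, 1.578]
ft_force: [-0.8, 0.3, 0.2]
opening: 0.6
grip_force: 0.0
at [623.1  31.8 188. ] [-3.1405  0.      1.5776] shift [-336.1 -112.9   -2. ] turn 0.0068Traceback (most recent call last):
  File "<stdin>", line 4, in <module>
  File "meas.py", line 12, in plunger
    v,u=np.nonzero(m);q=onplane(name,np.c_[u,v],z);print("plunger",name,len(q),q.mean(0).round(1),q.max(0)-q.min(0))
                        ~~~~~~~^^^^^^^^^^^^^^^^^^^
  File "h.py", line 17, in onplane
    a=world(name,np.zeros(len(pix)),pix);b=world(name,np.ones(len(pix)),pix)-a
  File "h.py", line 7, in world
    u=cv2.undistortPoints(np.array(pix,float).reshape(-1,1,2),K,np.array(ci["dist_coeffs"],float)).reshape(-1,2)
      ~~~~~~~~~~~~~~~~~~~^^^^^^^^^^^^^^^^^^^^^^^^^^^^^^^^^^^^^^^^^^^^^^^^^^^^^^^^^^^^^^^^^^^^^^^^^
cv2.error: OpenCV(4.12.0) /io/opencv/modules/calib3d/src/undistort.dispatch.cpp:347: error: (-215:Assertion failed) CV_IS_MAT(_src) && CV_IS_MAT(_dst) && (_src->rows == 1 || _src->cols == 1) && (_dst->rows == 1 || _dst->cols == 1) && _src->cols + _src->rows - 1 == _dst->rows + _dst->cols - 1 && (CV_MAT_TYPE(_src->type) == CV_32FC2 || CV_MAT_TYPE(_src->type) == CV_64FC2) && (CV_MAT_TYPE(_dst->type) == CV_32FC2 || CV_MAT_TYPE(_dst->type) == CV_64FC2) in function 'cvUndistortPointsInternal'
```

```bash
python3 -m handwheel '[[-37,-12,0,0.007,0.6],[-74,-25,0,0.007,0.6],[-111,-37,0,0.007,0.6],[-148,-50,0,0.007,0.6],[-185,-62,0,0.007,0.6]]'
python3 -m handwheel '[[-37,-12,0,0,0.6],[-74,-25,0,0,0.6],[-111,-37,0,0,0.6],[-151,-51,0,0,0.6],[-151,-51,0,0,0.6]]'
python3 - <<'E'
from h import *
from meas import *
to(512.5,-305,150,np.pi/2)
p,d=read_camera("side");w=cloud("side",d)
m=(abs(w[...,0]-512)<80)&(abs(w[...,1]+305)<60)&(w[...,2]>150);q=w[m];print("tip z",np.sort(q[:,2])[:40:4])
c=cv2.resize(p[140:320,200:320],None,fx=3.3,fy=3.3,interpolation=2)
cv2.imwrite("pics/s3.png",c[:,:,::-1])
# amber plate in side view: front -y side and depth
h=cv2.cvtColor(p,cv2.COLOR_RGB2HSV).astype(int);m=(h[...,0]>4)&(h[...,0]<14)&(h[...,1]>100)&(w[...,2]>50)&(abs(w[...,0]-512)<40)&(abs(w[...,1]+305)<50)
q=w[m];print(len(q),q.min(0),np.median(q,0),q.max(0))
E
```

```text
t: 7.98
eef_pos: [560.3, -154.6, 188.3]
tcp_rot: [-3.141, -0.0, 1.562]
ft_force: [0.8, -0.0, -0.0]
opening: 0.596
grip_force: 0.0
t: 8.4
eef_pos: [507.1, -309.4, 188.1]
tcp_rot: [-3.141, 0.001, 1.557]
ft_force: [-0.2, -0.4, 0.8]
opening: 0.601
grip_force: 0.0
at [ 507.1 -309.4  188.1] [-3.1410e+00  1.1000e-03  1.5575e+00] shift [ 4.5  5.4 38.1] turn -0.0133
tip z [211.75993947 212.59451514 213.53965858 213.9943214  214.47524564
 214.99668312 215.81424518 216.31273528 217.19235793 217.62416082]
368 [ 506.54154106 -352.25853655   50.70318829] [ 516.43366142 -319.39566098  102.59064046] [ 518.93557485 -286.67819926  141.74081795]
```

View pics/s3.png

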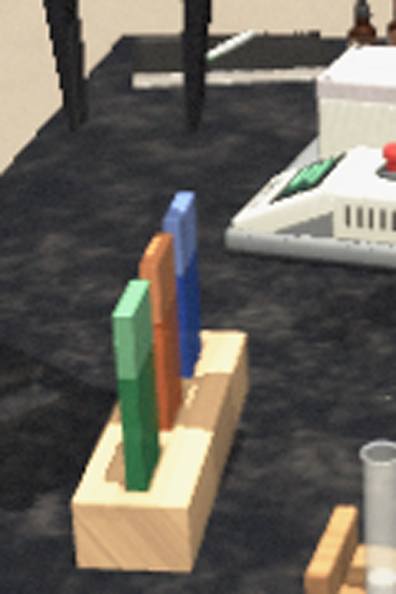

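The fingers straddle the amber plate, but about 5 mm to the -x side. The real tip is at 211.7 against a reported 188.1, so the offset is +23.4 mm.

```bash
python3 -m handwheel '[[4.5,5.4,0,-0.013,0.6],[4.5,5.4,0,-0.013,0.6],[4.5,5.4,20,-0.013,0.6],[4.5,5.4,40,-0.013,0.6],[4.5,5.4,40,-0.013,0.6]]'
python3 - <<'E'
from h import *
to(512.5,-305,82.7,np.pi/2)
p,d=read_camera("side");w=cloud("side",d)
m=(abs(w[...,0]-512)<80)&(abs(w[...,1]+305)<60)&(w[...,2]>150)&(w[...,2]<200)&(p.max(2)<70);q=w[m]
for s in(-1,1):
    k=q[(q[:,0]-512)*s>0];print(len(k),k[:,0].min(),k[:,0].max(),np.median(k[:,1]))
E
```

```text
t: 8.87
eef_pos: [514.3, -296.7, 145.5]
tcp_rot: [-3.138, -0.003, 1.579]
ft_force: [-0.4, 1.2, -1.2]
opening: 0.601
grip_force: 0.0
at [ 514.3 -296.7  145.5] [-3.1377e+00 -3.0000e-03  1.5788e+00] shift [-8.2 -1.9 62.8] turn 0.008
109 477.4860759641202 486.66678148249923 -306.23210531700045
87 541.7108618364356 550.848075407664 -307.24043855368893
```

```bash
python3 -m handwheel '[[0,0,0,0,0.6],[0,0,0,0,0.6],[0,0,0,0,0.6]]'; python3 -c "from h import *;to(512.5,-305,82.7,np.pi/2)"
```

```text
t: 9.17
eef_pos: [515.4, -299.3, 149.7]
tcp_rot: [3.14, 0.001, 1.577]
ft_force: [0.9, 0.1, -0.2]
opening: 0.603
grip_force: 0.0
at [ 515.4 -299.3  149.7] [3.1402e+00 1.1000e-03 1.5773e+00] shift [-5.7 -2.9 67. ] turn 0.0065
```

```bash
python3 -m handwheel '[[-5.7,-2.8,10,0.006,0.6],[-5.7,-2.8,30,0.006,0.6],[-5.7,-2.8,50,0.006,0.6],[-5.7,-2.8,67,0.006,0.6],[-5.7,-2.8,67,0.006,0.6]]'; python3 -m handwheel '[[0,0,0,0,0.6],[0,0,0,0,0.6],[0,0,0,0,0.6]]'; python3 - <<'E'
from h import *
to(512.5,-305,82.7,np.pi/2)
p,d=read_camera("side");w=cloud("side",d)
b=(abs(w[...,0]-512)<80)&(abs(w[...,1]+305)<60)
m=b&(w[...,2]>110)&(w[...,2]<160)&(p.max(2)<70);q=w[m]
for s in(-1,1):
    k=q[(q[:,0]-512)*s>0];print(len(k),k[:,0].min(),k[:,0].max(),np.median(k[:,1]),k[:,2].min())
E
```

```text
t: 9.58
eef_pos: [510.5, -304.6, 78.4]
tcp_rot: [-3.138, -0.003, 1.57]
ft_force: [-0.1, -0.0, 0.2]
opening: 0.597
grip_force: 0.0
t: 9.83
eef_pos: [512.5, -305.6, 82.7]
tcp_rot: [3.14, 0.001, 1.571]
ft_force: [0.4, -0.8, 1.2]
opening: 0.603
grip_force: 0.0
at [ 512.5 -305.6   82.7] [3.1401e+00 1.2000e-03 1.5707e+00] shift [ 0.6  0.  -0. ] turn -0.0001
201 473.15854676296215 484.80661781271834 -315.15511590788105 110.0454224059099
161 539.1421067772555 551.1957679962659 -316.27163124954234 110.19740822655467
```

Positioned. Now I'll close the gripper.

```bash
python3 -m handwheel '[[0,0,0,0,0.3],[0,0,0,0,0.15],[0,0,0,0,0.05],[0,0,0,0,0],[0,0,0,0,0]]'; python3 -m handwheel '[[0,0,0,0,0],[0,0,0,0,0],[0,0,0,0,0],[0,0,0,0,0],[0,0,0,0,0]]'; python3 - <<'E'
from h import *
to(512.5,-305,82.7,np.pi/2)
p,d=read_camera("side");cv2.imwrite("pics/s4.png",cv2.resize(p[150:320,200:320],None,fx=3.5,fy=3.5,interpolation=2)[:,:,::-1])
E
```

```text
t: 10.3
eef_pos: [512.1, -305.1, 81.6]
tcp_rot: [3.141, 0.0, 1.571]
ft_force: [-0.4, -0.4, -0.1]
opening: 0.306
grip_force: 0.0
t: 10.72
eef_pos: [512.0, -305.1, 81.5]
tcp_rot: [-3.142, 0.0, 1.571]
ft_force: [0.0, 0.1, 0.4]
opening: 0.104
grip_force: 30.0
at [ 512.  -305.1   81.5] [-3.1415e+00  1.0000e-04  1.5708e+00] shift [ 0.1  0.5 -1.2] turn 0.0
```

View pics/s4.png

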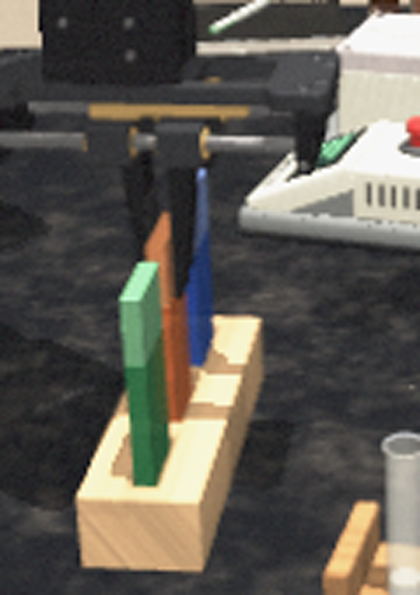

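The fingers hold the amber plate by the frosted part with 30 N. Lifting it now.

```bash
python3 -m handwheel '[[0,0,-5,0,0],[0,0,-15,0,0],[0,0,-25,0,0],[0,0,-38,0,0],[0,0,-55,0,0]]'; python3 -m handwheel '[[0,0,-20,0,0],[0,0,-45,0,0],[0,0,-70,0,0],[0,0,-90,0,0],[0,0,-105,0,0]]'; python3 -m handwheel '[[0,0,0,0,0],[0,0,0,0,0],[0,0,0,0,0]]'; python3 -c "from h import *;to(611,163,210,2.94)"
```

```text
t: 11.18
eef_pos: [511.7, -304.9, 137.5]
tcp_rot: [-3.141, -0.0, 1.571]
ft_force: [0.2, 0.4, -1.7]
opening: 0.105
grip_force: 30.0
t: 11.6
eef_pos: [512.1, -305.2, 244.9]
tcp_rot: [3.139, 0.002, 1.571]
ft_force: [-0.0, 0.3, -0.6]
opening: 0.102
grip_force: 30.0
t: 11.85
eef_pos: [511.6, -304.8, 240.9]
tcp_rot: [-3.141, -0.001, 1.571]
ft_force: [-0.3, -0.3, -2.3]
opening: 0.1
grip_force: 30.0
at [ 511.6 -304.8  240.9] [-3.1407e+00 -6.0000e-04  1.5708e+00] shift [467.8  99.4  30.9] turn -1.3692
```

```bash
python3 -m handwheel '[[12,2,0,0,0],[36,7,0,0,0],[66,14,0,0,0],[96,20,0,0,0],[126,26,0,0,0]]'
python3 -m handwheel '[[30,6,0,0,0],[60,13,0,0,0],[90,19,0,0,0],[120,26,0,0,0],[150,32,0,0,0]]'
python3 -m handwheel '[[30,6,0,0,0],[60,13,0,0,0],[90,19,0,0,0],[115,25,0,0,0],[135,29,0,0,0]]'
python3 -m handwheel '[[15,3,0,0,0],[30,6,0,0,0],[45,9,0,-0.05,0],[57,12,0,-0.12,0],[57,12,0,-0.2,0]]'
python3 -m handwheel '[[0,0,0,-0.1,0],[0,0,0,-0.2,0],[0,0,0,-0.3,0],[0,0,0,-0.4,0],[0,0,0,-0.5,0]]'
python3 -m handwheel '[[0,0,0,-0.1,0],[0,0,0,-0.2,0],[0,0,0,-0.3,0],[0,0,0,-0.4,0],[0,0,0,-0.5,0]]'
python3 -m handwheel '[[0,0,0,-0.1,0],[0,0,0,-0.15,0],[0,0,0,-0.17,0],[0,0,0,-0.17,0],[0,0,0,-0.17,0]]'
python3 -c "from h import *;to(611,163,210,2.94)"
```

```text
t: 12.27
eef_pos: [537.7, -177.0, 240.5]
tcp_rot: [-3.14, -0.001, 1.57]
ft_force: [0.7, 0.3, -1.9]
opening: 0.098
grip_force: 30.0
t: 12.68
eef_pos: [569.6, -26.7, 240.6]
tcp_rot: [-3.14, -0.0, 1.571]
ft_force: [0.2, -0.1, -1.8]
opening: 0.102
grip_force: 30.0
t: 13.1
eef_pos: [598.5, 108.8, 240.4]
tcp_rot: [-3.14, -0.0, 1.572]
ft_force: [1.3, -0.3, -1.3]
opening: 0.103
grip_force: 30.0
t: 13.52
eef_pos: [611.1, 164.9, 240.9]
tcp_rot: [-3.141, -0.0, 1.775]
ft_force: [0.2, -0.3, -1.9]
opening: 0.108
grip_force: 30.0
t: 13.93
eef_pos: [610.8, 162.9, 241.0]
tcp_rot: [-3.141, -0.0, 2.275]
ft_force: [0.5, -0.1, -1.6]
opening: 0.103
grip_force: 30.0
t: 14.35
eef_pos: [610.8, 162.9, 241.1]
tcp_rot: [-3.141, -0.001, 2.775]
ft_force: [-0.1, -0.4, -1.1]
opening: 0.107
grip_force: 30.0
t: 14.77
eef_pos: [610.9, 162.9, 241.3]
tcp_rot: [-3.141, -0.0, 2.939]
ft_force: [-1.4, -0.2, -1.2]
opening: 0.098
grip_force: 30.0
at [610.9 162.9 241.3] [-3.1414e+00 -4.0000e-04  2.9389e+00] shift [-0.   0.1 31.3] turn -0.0011
```

```bash
python3 -m handwheel '[[0,0,10,0,0],[0,0,22,0,0],[0,0,35,0,0],[0,0,45,0,0],[0,0,50,0,0]]'
python3 -m handwheel '[[0,0,0,0,0],[0,0,0,0,0],[0,0,0,0,0]]'
python3 - <<'E'
from h import *
from scipy.optimize import minimize
w=cloud("top",np.load("top0.npz")["d"])
m=(abs(w[...,2]-108)<4);m[:,:225]=0;m[:,290:]=0;m[:180]=0;m[245:]=0
q=w[m][:,:2];c,s=np.cos(-.2015),np.sin(-.2015);A=np.array([[c,s],[-s,c]])
l=q@A.T;lo,hi=np.percentile(l,[.5,99.5],axis=0);lo2,hi2=l.min(0),l.max(0)
print("guard ext",hi-lo,hi2-lo2,"centre",A.T@((lo+hi)/2),A.T@((lo2+hi2)/2))
print("fit centre of area",q.mean(0))
p,d=read_camera("side");w=cloud("side",d)
h=cv2.cvtColor(p,cv2.COLOR_RGB2HSV).astype(int)
m=(h[...,0]>4)&(h[...,0]<15)&(h[...,1]>90)&(abs(w[...,0]-611)<60)&(abs(w[...,1]-163)<60)&(w[...,2]>105)
q=w[m];print(len(q));print(q.min(0),q.max(0),q.mean(0));l=q[:,:2]@A.T;ctr=A@state()["eef_pos"][:2]
print("plate local rel to tcp",l.min(0)-ctr,l.max(0)-ctr)
gm=(abs(w[...,2]-108)<4)&(abs(w[...,0]-611)<70)&(abs(w[...,1]-163)<75)&~m
l=w[gm][:,:2]@A.T;print("guard side rel tcp",l.min(0)-ctr,l.max(0)-ctr,gm.sum())
cv2.imwrite("pics/s5.png",cv2.resize(p[100:230,250:390],None,fx=4.2,fy=4.2,interpolation=2)[:,:,::-1])
print(state()["eef_pos"],state()["tcp_rot"])
E
```

```text
t: 15.18
eef_pos: [610.4, 162.8, 189.5]
tcp_rot: [-3.141, -0.002, 2.94]
ft_force: [-0.1, 1.0, -2.2]
opening: 0.106
grip_force: 30.0
t: 15.43
eef_pos: [611.4, 163.0, 192.1]
tcp_rot: [3.141, 0.001, 2.941]
ft_force: [-0.3, -0.7, -1.6]
opening: 0.109
grip_force: 30.0
guard ext [ 95.51514383 107.98218045] [ 96.65914953 109.19802033] centre [610.539313   162.84130423] [610.78401768 163.21369751]
fit centre of area [610.23856735 162.77941391]
645
[590.10310014 146.6255579  108.82874034] [632.14950464 207.7968058  253.9926414 ] [611.92022986 158.09565313 180.62751685]
plate local rel to tcp [-21.45861949 -18.74146584] [22.79936278 41.83395678]
guard side rel tcp [-49.69871397 -59.43851217] [46.63561666 56.61373651] 442
[611.34940517 162.97952129 192.1878249 ] [3.14124678e+00 1.09088359e-03 2.94066284e+00]
```

View pics/s5.png

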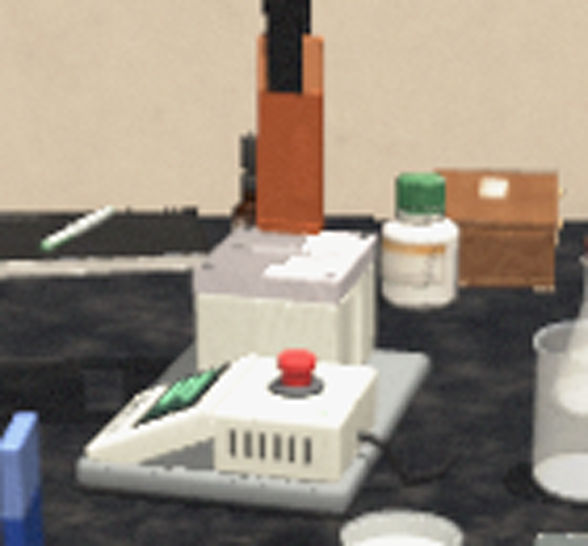

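The plate hangs upright over the guard, centred to within about 1 mm. Lowering it while watching the force.

```bash
python3 -m handwheel '[[0.8,0,3,0,0],[0.8,0,6,0,0],[0.8,0,9,0,0],[0.8,0,12,0,0],[0.8,0,12,0,0]]'
python3 -m handwheel '[[0,0,1,0,0],[0,0,2,0,0],[0,0,3,0,0],[0,0,3,0,0]]'
python3 -m handwheel '[[0,0,1,0,0],[0,0,2,0,0],[0,0,3,0,0],[0,0,3,0,0]]'
```

```text
t: 15.9
eef_pos: [610.0, 163.0, 178.7]
tcp_rot: [-3.141, -0.001, 2.941]
ft_force: [0.1, 0.3, -1.6]
opening: 0.1
grip_force: 30.0
t: 16.23
eef_pos: [610.2, 163.1, 176.3]
tcp_rot: [-3.141, -0.0, 2.941]
ft_force: [-0.3, -0.5, -2.0]
opening: 0.103
grip_force: 30.0
t: 16.57
eef_pos: [610.2, 163.0, 173.3]
tcp_rot: [-3.141, -0.0, 2.941]
ft_force: [0.0, 0.5, -1.5]
opening: 0.101
grip_force: 30.0
```

```bash
python3 -m handwheel '[[0,0,1,0,0],[0,0,2,0,0],[0,0,3,0,0],[0,0,3,0,0]]'
python3 -m handwheel '[[0,0,1,0,0],[0,0,2,0,0],[0,0,3,0,0],[0,0,3,0,0]]'
python3 -m handwheel '[[0,0,1,0,0],[0,0,2,0,0],[0,0,3,0,0],[0,0,3,0,0]]'
```

```text
t: 16.9
eef_pos: [610.2, 163.0, 170.3]
tcp_rot: [-3.141, -0.0, 2.941]
ft_force: [-0.9, -0.1, -1.7]
opening: 0.104
grip_force: 30.0
t: 17.23
eef_pos: [610.2, 162.9, 167.3]
tcp_rot: [-3.141, -0.0, 2.941]
ft_force: [-0.4, -1.2, -2.0]
opening: 0.106
grip_force: 30.0
t: 17.57
eef_pos: [610.2, 163.0, 164.3]
tcp_rot: [-3.141, -0.0, 2.941]
ft_force: [-0.3, -2.1, -1.5]
opening: 0.105
grip_force: 30.0
```

```bash
python3 -m handwheel '[[0,-0.4,0,0,0],[0,-0.4,1,0,0],[0,-0.4,2,0,0],[0,-0.4,3,0,0],[0,-0.4,3,0,0]]'
python3 -m handwheel '[[0,0,1,0,0],[0,0,2,0,0],[0,0,3,0,0],[0,0,3,0,0]]'
```

```text
t: 17.98
eef_pos: [610.1, 162.8, 161.3]
tcp_rot: [-3.142, -0.0, 2.941]
ft_force: [-0.2, -0.9, -1.1]
opening: 0.106
grip_force: 30.0
t: 18.32
eef_pos: [610.1, 162.7, 158.3]
tcp_rot: [-3.141, -0.0, 2.941]
ft_force: [0.4, 0.3, -2.2]
opening: 0.103
grip_force: 30.0
```

```bash
python3 -m handwheel '[[0,0,2,0,0],[0,0,4,0,0],[0,0,6,0,0],[0,0,8,0,0],[0,0,10,0,0]]'
python3 -m handwheel '[[0,-0.2,2,0,0],[0,-0.2,4,0,0],[0,-0.2,6,0,0],[0,-0.2,8,0,0],[0,-0.2,10,0,0]]'
python3 -m handwheel '[[0,0,2,0,0],[0,0,4,0,0],[0,0,6,0,0],[0,0,8,0,0],[0,0,10,0,0]]'
```

```text
t: 18.73
eef_pos: [610.1, 162.7, 148.2]
tcp_rot: [-3.141, -0.0, 2.941]
ft_force: [0.3, -0.1, -2.3]
opening: 0.106
grip_force: 30.0
t: 19.15
eef_pos: [610.1, 162.5, 138.3]
tcp_rot: [-3.142, -0.0, 2.941]
ft_force: [0.7, -0.3, -1.2]
opening: 0.104
grip_force: 30.0
t: 19.57
eef_pos: [610.1, 162.5, 128.3]
tcp_rot: [-3.141, -0.0, 2.941]
ft_force: [-1.4, 0.4, -1.7]
opening: 0.101
grip_force: 30.0
```

```bash
python3 -m handwheel '[[0,0,2,0,0],[0,0,4,0,0],[0,0,6,0,0],[0,0,8,0,0],[0,0,10,0,0]]'
python3 -m handwheel '[[0,0,2,0,0],[0,0,4,0,0],[0,0,6,0,0],[0,0,7,0,0],[0,0,7,0,0]]'
python3 -m handwheel '[[0,0,0,0,0],[0,0,0,0,0],[0,0,0,0,0],[0,0,0,0,0],[0,0,0,0,0]]'
python3 - <<'E'
from h import *
p,d=read_camera("side");cv2.imwrite("pics/s6.png",cv2.resize(p[100:310,220:390],None,fx=2.8,fy=2.8,interpolation=2)[:,:,::-1])
w=cloud("side",d);h=cv2.cvtColor(p,cv2.COLOR_RGB2HSV).astype(int)
m=(h[...,0]>4)&(h[...,0]<15)&(h[...,1]>90)&(abs(w[...,0]-611)<30)&(abs(w[...,1]-158)<12)&(w[...,2]>100)
print("plate z range",w[m][:,2].min(),w[m][:,2].max());print(state())
E
```

```text
t: 19.98
eef_pos: [610.1, 162.5, 118.3]
tcp_rot: [-3.141, 0.0, 2.941]
ft_force: [0.5, 0.4, -1.4]
opening: 0.106
grip_force: 30.0
t: 20.4
eef_pos: [610.1, 162.5, 111.2]
tcp_rot: [-3.141, -0.0, 2.941]
ft_force: [-0.3, 0.3, -2.2]
opening: 0.104
grip_force: 30.0
t: 20.82
eef_pos: [610.2, 162.5, 111.6]
tcp_rot: [-3.142, 0.0, 2.941]
ft_force: [0.0, 0.3, -1.2]
opening: 0.102
grip_force: 30.0
plate z range 107.64502568071401 173.77365778307023
{'t': 20.8667, 'joints': array([ 1.55747490e-01,  5.84260890e-01,  1.62524070e+00, -8.76979741e-05,
        9.31969988e-01, -1.21417681e+00]), 'qvel': array([ 0.00026845, -0.00101889,  0.00141269,  0.00136728, -0.00067124,
       -0.0008854 ]), 'tau': array([ 2.32509165e-04, -6.51478171e+01, -2.32256949e+01, -4.65021920e-03,
        8.78541637e-02, -1.29702544e-04]), 'eef_pos': array([610.16879439, 162.49461138, 111.57169432]), 'tcp_rot': array([-3.14156894e+00,  1.38032567e-04,  2.94077292e+00]), 'ft_force': array([-0.82806325,  0.53228477, -0.36098565]), 'moment': array([ 0.1129856 , -0.16571283,  0.00355599]), 'grip_force': 29.995795218273997, 'opening': 0.09779495085159931}
```

View pics/s6.png

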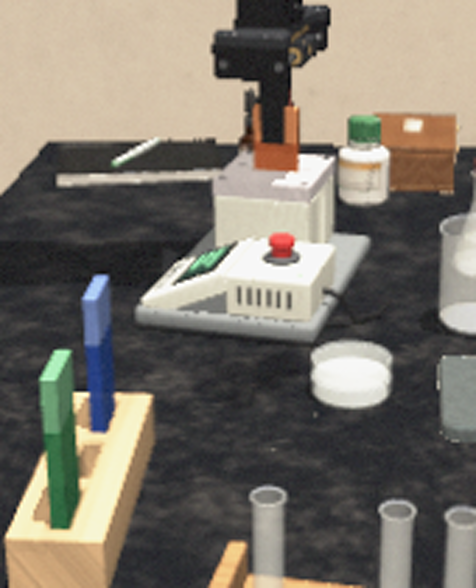

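The plate stands upright in the slot with its top at about 171 mm, so its foot is at about 40 mm, 18 mm clear of the floor. The plunger is back up, and the other plates and the bystanders haven't moved.

```bash
python3 -c "from h import *;print(job_done())"
```

```text
the job is handed in; nothing more can be done
None
```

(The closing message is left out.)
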